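# Put the tall pot away in the taller storage tin

## Robot

A 7-joint arm with a two-finger parallel gripper is mounted at the origin on a cart in front of the work surface, level with it; the furniture and walls round the work are solid. World frame = base frame: x ahead of the robot, y to its left, z up, the work surface at z = 0. Lengths are in m, angles in rad, forces in N, time in s.
With the tool pointing down it reaches from about 0.4 to 0.85 m from the base axis. Payload 10.4 kg.
Tool frame: the origin (TCP) lies on the centre line of the jaws, within the pads' length; the fingertips stand 22 mm ahead of it and the grasp point (between the pads) lies 3 mm ahead of it; z points along the fingers, y is the line along which they close (so a half turn about z gives the same grasp; the last joint's range is limited). The gripper opens to 87 mm and grips with 3 to 60 N. Pads are 19 mm wide; open, the fingers measure 117 mm over their backs; the gripper's body (75 mm by 190 mm) begins 51 mm behind the grasp point.
Start: joints at [1.211, 0.332, -0.065, 1.46, 0.022, 1.35, -0.088], TCP at [0.207, -0.59, 0.245] pointing down, gripper open.
Joint ranges: [-2.6, 2.6], [-0.5, 2.12], [-1.47, 1.34], [0.16, 2.42], [-1.27, 4.41], [0.06, 2.06], [-2.6, 2.6]. Speed limits (rad/s): [2.22, 2.22, 2.79, 2.79, 3.14, 3.14, 3.14].

## Interface

Orientations are given as a unit quaternion [x, y, z, w].
In Python, from bench import r, optics, close_job gives the robot as it stands (r), with the cameras (optics) and the job as plain functions.
- The arm moves only by the shell command python3 jog.py [FORCE], which reads ROWS from standard input. ROWS is a JSON list of rows, 1 to 12 of them, each an object with the fields d (a list: dx, dy, dz in a scale on which 1.0 is 0.8 m), spin (a turn about the tool's z in normalised numbers (1 is 2 pi rad)), aperture (the finger opening in m); a field left out counts as zero (the opening has to be given); each row is the pose to reach, as a shift and turn from the pose commanded when the command began, along the tool's axes at that moment; what a row does not reach only later rows make up. A row lasts 1/10 s, in which the tool goes at most 0.05 m and 0.15 rad, less where a joint would pass 70% of its speed; a pose out of reach is approached as far as the arm can. The fingers move at their own pace and stop on an object; FORCE is the grip in N (left out, the last holds). Time passes only in rows, so rows that do not move let the fingers close. It prints the time, the measured TCP pose, the force, the opening and the grip force at its end. Shift and turn numbers lie between -1 and 1, and a call with a number outside is refused. Input that does not fit is refused with a message, and nothing moves.
- r.read_state(): the state, without advancing time (a new reading comes with each control period).
- optics.camera(name): name is "scene" or "top" or "wrist"; returns a dict with "img" (420x560x3 uint8, red, green, blue), "fx", "fy", "cx", "cy" (pixels), "pose" (4x4, takes a point from camera to world coordinates). Camera axes: x right, y down, z forward; pixel columns grow to the right and rows downward; lengths in m; the calibration is good to about 2 mm. A picture is of the moment at which its call begins. There is no depth.
- close_job(): hands the job in; it is judged then, once.
The state is a dict: "time": time; "joint_positions": joint angles; "joint_vel": joint speeds; "joint_torque": joint torques, N m; "ee_pos": TCP position; "eef_rot": TCP orientation; "ft_force": force on the tool from outside, world axes, zero at the start; "torque": the same for the moment, N m; "width": finger opening in m; "grip_force": force on a finger pad.
Only numpy, scipy, OpenCV 4.12 (cv2) and the standard library are available. Lean on these libraries where they do the work, as an engineer would, in place of code of your own. Each camera call takes 0.05 s, during which the arm holds its last target. There are 200 camera calls.

## Task

Put the taller, slimmer of the two screw-cap pots on the table away in the taller of the two open metal tins, standing upright inside on whatever the tin already holds. You cannot tell how full the tin is, so lower the pot until you feel it come to rest, without pressing hard, and only then let go; do not drop it. Leave the wider pot where it stands.

Things in the scene. Friction and masses are not known exactly. Their poses are not given: they have to be found in the camera images.
- pot_glue: the pot to put away: the taller, slimmer of the two screw-cap pots on the table, a loose upright cylinder 39 mm in diameter and 72 mm tall (plain body up to 58 mm, ribbed cap 37 mm in diameter above), 40 to 80 g. Origin at the centre of its underside, z up. Take it round the upper part of the body, about 50 mm above its underside
- tin_tall: the taller open round metal tin, fixed to the table: outer diameter 122 mm (125 at the rim), 116 clear inside, rim 100 above its underside. Origin: centre of its underside, on the table, z up. Inside, a level cardboard pad 112 wide covers what is stored; its height varies, from 25 to 70 mm below the rim, and it is firm under a light push. Inside the tin open the fingers only to about 60 mm
- tin_short: the shorter tin, a bystander of the same metal and diameter but only 65 mm high, fixed to the table. Origin at the centre of its underside
- pot_gel: the wider, lower screw-cap pot, a bystander to be left alone: 47 mm in diameter, 58 mm tall, loose. Origin at the centre of its underside

How it is judged:
By the outcome, as a careful person would: the job done as asked, in the order asked, and still so for the second after the job is handed in, with the robot touching nothing.
It also fails if it takes over 40 s, if anything falls off the work surface, if the arm or the gripper's body presses on something with over 40 N, if the wrist force passes 120 N, or if a joint passes its speed limit or range.

## Working session

There is one attempt and no reset: what is moved stays moved. The work goes in short steps, Python scripts to look and compute and a shell command to move; the robot and the scene stay as the last step left them, time stands still between calls to the robot, and variables do not carry over. Pictures are saved under pics/ and viewed, at most 10 in all, crops included, and the job is handed in when it is done.

```bash
ls; mkdir -p pics
python3 - <<'E'
from bench import r, optics, close_job
import cv2,numpy as np
s=r.read_state();print({k:np.round(v,3).tolist() for k,v in s.items()})
a=[]
for n in("top","scene"):
    c=optics.camera(n);cv2.imwrite(f"pics/{n}0.png",c["img"][:,:,::-1]);print(n,c["fx"],c["cx"],c["cy"],np.round(c["pose"],3).tolist())
E
```

```text
bench.py
jog.py
pics
{'time': 0.0, 'joint_positions': [1.211, 0.333, -0.065, 1.461, 0.022, 1.35, -0.088], 'joint_vel': [-0.0, 0.002, 0.001, -0.0, -0.001, 0.001, -0.001], 'joint_torque': [0.0, -62.324, 0.025, -38.989, -0.061, 0.04, 0.0], 'ee_pos': [0.206, -0.59, 0.244], 'eef_rot': [0.986, 0.168, -0.0, -0.001], 'ft_force': [-0.147, 0.6, -0.423], 'torque': [0.003, -0.01, 0.021], 'grip_force': 0.0, 'width': 0.087}
top 459.9799659333016 279.00123633784443 209.2573781290616 [[-0.013, -0.994, 0.11, 0.419], [-1.0, 0.012, -0.017, 0.253], [0.016, -0.11, -0.994, 0.899], [0.0, 0.0, 0.0, 1.0]]
scene 401.28258285217674 280.12832112945193 205.59066105605018 [[-0.845, -0.323, 0.426, 0.154], [-0.534, 0.529, -0.659, 0.814], [-0.012, -0.785, -0.619, 0.573], [0.0, 0.0, 0.0, 1.0]]
```

View pics/top0.png

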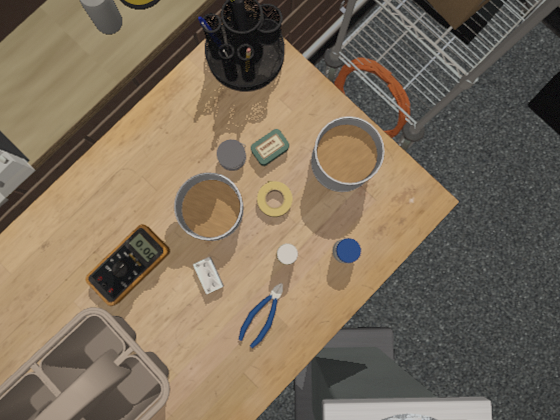

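View pics/scene0.png

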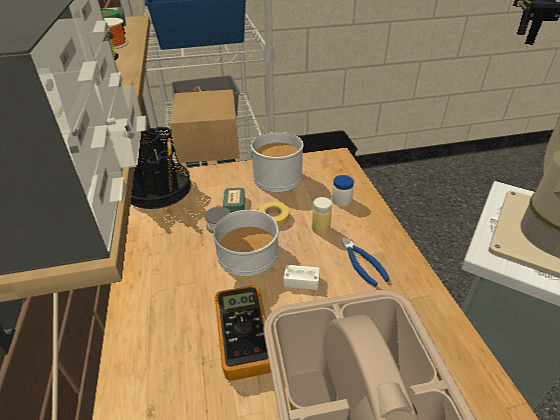

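The top view shows the slim white-capped pot at (287,254), the blue-capped wide pot at (347,251), the tall tin's rim at about (348,152) and the short tin at (209,208). In the scene view the slim pot is at (322,216) and the tall tin at (277,160).

Run:
```python
import cv2,numpy as np
t=cv2.imread("pics/top0.png");s=cv2.imread("pics/scene0.png")
R=lambda im,x,y,w,h:cv2.resize(im[y:y+h,x:x+w],(400,300),interpolation=cv2.INTER_CUBIC)
o=np.vstack([np.hstack([R(t,300,110,100,75),R(t,260,230,60,45)]),np.hstack([R(s,235,125,100,75),R(s,295,190,60,45)])])
cv2.imwrite("pics/crops.png",o)
for im,(x,y,w,h) in((t,(265,235,42,38)),(s,(305,190,36,50))):
    hsv=cv2.cvtColor(im,cv2.COLOR_BGR2HSV)[y:y+h,x:x+w]
    m=((hsv[...,1]<60)&(hsv[...,2]>130)).astype(np.uint8)
    n,l,st,c=cv2.connectedComponentsWithStats(m);i=1+st[1:,4].argmax();print(st[i]+[x,y,0,0,0],c[i]+[x,y])
```

```text
[277 243  21  22 358] [286.96927374 253.40223464]
[313 197  19  16 223] [321.98206278 204.20627803]
```

View pics/crops.png

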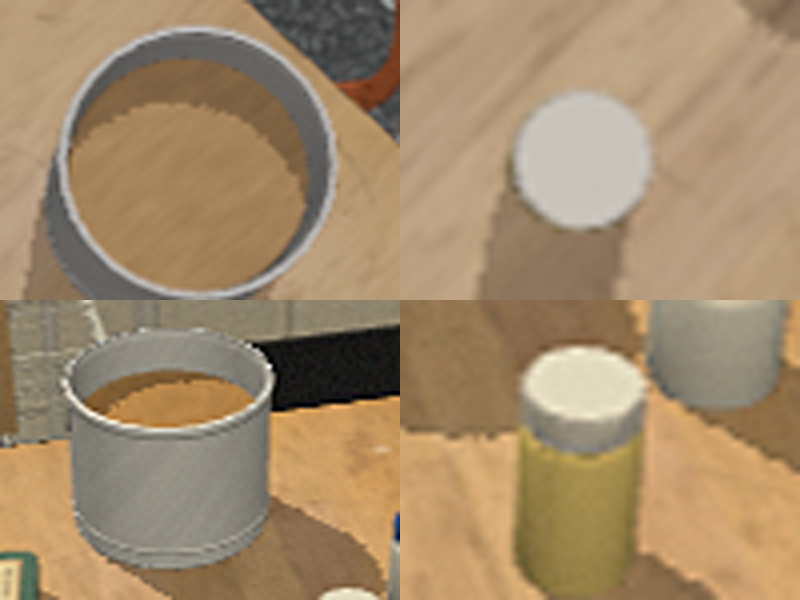

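The crops show clear circular edges. The cap top is at top (287.0,253.4) and scene (322.0,201.7). The tall rim's centre is at about top (349,150) and scene (277,145.4). Next I triangulate both.

```bash
cat > h.py <<'E'
from bench import r, optics, close_job
import numpy as np
from scipy.spatial.transform import Rotation as R
def ray(c,u,v):
    P=np.array(c["pose"]);d=P[:3,:3]@[(u-c["cx"])/c["fx"],(v-c["cy"])/c["fy"],1];return P[:3,3],d/np.linalg.norm(d)
def tri(*rs):
    A=sum(np.eye(3)-np.outer(d,d) for o,d in rs);b=sum((np.eye(3)-np.outer(d,d))@o for o,d in rs)
    p=np.linalg.solve(A,b);return p,[np.linalg.norm(np.cross(p-o,d)) for o,d in rs]
def plane(c,u,v,z):
    o,d=ray(c,u,v);return o+d*(z-o[2])/d[2]
def totool(p):
    s=r.read_state();return R.from_quat(s["eef_rot"]).inv().apply(np.array(p)-s["ee_pos"])
E
python3 - <<'E'
from h import *
import cv2
np.set_printoptions(precision=4,suppress=True)
t=optics.camera("top");s=optics.camera("scene")
for n,a,b,z in(("cap",(287,253.4),(322,201.7),.072),("rim",(349,150),(277,145.4),.1)):
    print(n,*tri(ray(t,*a),ray(s,*b)),plane(t,*a,z),plane(s,*b,z))
print("gel",plane(t,347.5,250.5,.058),"short",plane(t,209,207,.065))
# rim edges in top
for u,v in((314.5,150),(383.7,150),(349,116.3),(349,183.7)):print(plane(t,u,v,.1))
st=r.read_state();print(R.from_quat(st["eef_rot"]).as_matrix(),st["ee_pos"])
E
```

```text
cap [0.4312 0.2255 0.0726] [np.float64(0.0006875604326655614), np.float64(0.0006875604326655257)] [0.4306 0.2252 0.072 ] [0.4321 0.2252 0.072 ]
rim [0.6132 0.1119 0.0937] [np.float64(8.64579182026031e-05), np.float64(8.64579182023758e-05)] [0.6117 0.1131 0.1   ] [0.607  0.1211 0.1   ]
gel [0.4346 0.1141 0.058 ] short [0.5167 0.3658 0.065 ]
[0.6123 0.1745 0.1   ]
[0.6111 0.0511 0.1   ]
[0.6734 0.1112 0.1   ]
[0.5511 0.1149 0.1   ]
[[ 0.9438  0.3304 -0.0003]
 [ 0.3304 -0.9438  0.0008]
 [-0.     -0.0008 -1.    ]] [ 0.2065 -0.5897  0.2441]
```

Careful with the scale: shifts go in shares of 0.8 m and turns go in shares of 2 pi rad. That gives: 0.4 m is 0.5, -0.03 m is -0.0375.

```bash
echo '[{"d":[0.5, -0.4, -0.0375], "aperture":0.087}, {"d":[0.5, -0.4, -0.0375], "aperture":0.087}, {"d":[0.5, -0.4, -0.0375], "aperture":0.087}, {"d":[0.5, -0.4, -0.0375], "aperture":0.087}, {"d":[0.5, -0.4, -0.0375], "aperture":0.087}, {"d":[0.5, -0.4, -0.0375], "aperture":0.087}, {"d":[0.5, -0.4, -0.0375], "aperture":0.087}, {"d":[0.5, -0.4, -0.0375], "aperture":0.087}, {"d":[0.5, -0.4, -0.0375], "aperture":0.087}, {"d":[0.5, -0.4, -0.0375], "aperture":0.087}, {"d":[0.5, -0.4, -0.0375], "aperture":0.087}, {"d":[0.5, -0.4, -0.0375], "aperture":0.087}]' | python3 jog.py
python3 - <<'E'
from h import *
np.set_printoptions(precision=4,suppress=True)
s=r.read_state();print(s["joint_positions"],s["ee_pos"],totool([.431,.225,.2]))
E
```

```text
time: 1.4
ee_pos: [0.4793, -0.1534, 0.2746]
eef_rot: [0.985, 0.17, 0.0, -0.0]
ft_force: [0.7, -0.4, 0.0]
width: 0.0871
grip_force: 0.0
[ 0.6805  0.0768 -0.4823  1.7087  0.0359  1.3647 -1.0373] [ 0.4793 -0.1534  0.2746] [ 0.0812 -0.3727  0.0747]
```

In the tool's units: -0.37 m is -0.4625, 0.03 m is 0.0375.

```bash
echo '[{"d":[0.1, -0.4625, 0.0375], "aperture":0.087}, {"d":[0.1, -0.4625, 0.0375], "aperture":0.087}, {"d":[0.1, -0.4625, 0.0375], "aperture":0.087}, {"d":[0.1, -0.4625, 0.0375], "aperture":0.087}, {"d":[0.1, -0.4625, 0.0375], "aperture":0.087}, {"d":[0.1, -0.4625, 0.0375], "aperture":0.087}, {"d":[0.1, -0.4625, 0.0375], "aperture":0.087}, {"d":[0.1, -0.4625, 0.0375], "aperture":0.087}, {"d":[0.1, -0.4625, 0.0375], "aperture":0.087}, {"d":[0.1, -0.4625, 0.0375], "aperture":0.087}]' | python3 jog.py
python3 - <<'E'
from h import *
import cv2
np.set_printoptions(precision=4,suppress=True)
s=r.read_state();print(s["joint_positions"],totool([.431,.225,.05]))
c=optics.camera("wrist");cv2.imwrite("pics/w1.png",c["img"][:,:,::-1]);print(c["fx"],c["pose"])
P=np.linalg.inv(c["pose"])
for p in([.431,.225,.072],[.612,.113,.1]):
    q=P[:3,:3]@p+P[:3,3];print(q[:2]/q[2]*c["fx"]+[c["cx"],c["cy"]])
E
```

```text
time: 2.4
ee_pos: [0.4319, 0.2186, 0.2441]
eef_rot: [0.986, 0.167, -0.0, 0.0]
ft_force: [0.5, -0.7, -0.0]
width: 0.0871
grip_force: 0.0
[ 0.2794  0.0865 -0.872   1.7832  0.069   1.3042 -1.8438] [ 0.0014 -0.0064  0.1941]
345.54465350239644 [[ 0.3296 -0.9064 -0.2641  0.5034]
 [-0.9441 -0.3162 -0.093   0.244 ]
 [ 0.0008  0.28   -0.96    0.3847]
 [ 0.      0.      0.      1.    ]]
[271.9103 188.8277]
[492.8532  21.9652]
```

View pics/w1.png

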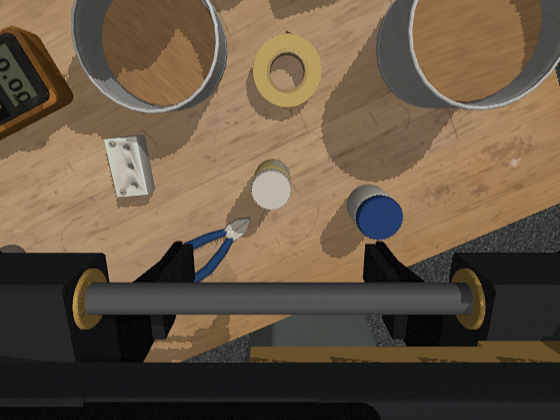

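The wrist view shows the white cap at (271,189), which matches the predicted (272,189). I descend with the y correction and grip.

In the tool's units: 0.197 m is 0.2463, 0.14 m is 0.175.

```bash
echo '[{"d":[0.0013, -0.0075, 0.0375], "aperture":0.087}, {"d":[0.0013, -0.0075, 0.0875], "aperture":0.087}, {"d":[0.0013, -0.0075, 0.1375], "aperture":0.087}, {"d":[0.0013, -0.0075, 0.175], "aperture":0.087}, {"d":[0.0013, -0.0075, 0.2063], "aperture":0.087}, {"d":[0.0013, -0.0075, 0.2313], "aperture":0.087}, {"d":[0.0013, -0.0075, 0.2463], "aperture":0.087}, {"d":[0.0013, -0.0075, 0.2463], "aperture":0.087}, {"d":[0.0013, -0.0075, 0.2463], "aperture":0.087}]' | python3 jog.py 12; echo '[{"aperture":0.03}, {"aperture":0.03}, {"aperture":0.03}, {"aperture":0.03}, {"aperture":0.03}, {"aperture":0.03}, {"aperture":0.03}, {"aperture":0.03}, {"aperture":0.03}, {"aperture":0.03}]' | python3 jog.py 12
```

```text
time: 3.35
ee_pos: [0.4312, 0.2254, 0.0482]
eef_rot: [0.986, 0.167, 0.0, 0.0]
ft_force: [-0.8, 0.2, -0.7]
width: 0.0867
grip_force: 0.0
time: 4.35
ee_pos: [0.4305, 0.226, 0.0475]
eef_rot: [0.986, 0.168, -0.0, 0.0]
ft_force: [-0.5, -0.7, -0.0]
width: 0.0386
grip_force: 12.0
```

In the tool's units: -0.17 m is -0.2125, -0.16 m is -0.2.

```bash
echo '[{"d":[0, 0, -0.025], "aperture":0.03}, {"d":[0, 0, -0.0625], "aperture":0.03}, {"d":[0, 0, -0.1125], "aperture":0.03}, {"d":[0, 0, -0.1625], "aperture":0.03}, {"d":[0, 0, -0.2], "aperture":0.03}, {"d":[0, 0, -0.2125], "aperture":0.03}, {"d":[0, 0, -0.2125], "aperture":0.03}, {"d":[0, 0, -0.2125], "aperture":0.03}]' | python3 jog.py
python3 - <<'E'
from h import *
import cv2
np.set_printoptions(precision=4,suppress=True)
print(totool([.612,.113,.2175]))
c=optics.camera("wrist");cv2.imwrite("pics/w2.png",c["img"][:,:,::-1])
E
```

```text
time: 5.15
ee_pos: [0.4301, 0.2255, 0.2162]
eef_rot: [0.986, 0.167, -0.001, 0.0]
ft_force: [-0.4, 0.1, -0.3]
width: 0.0389
grip_force: 12.0
[ 0.1345  0.1662 -0.0015]
```

View pics/w2.png

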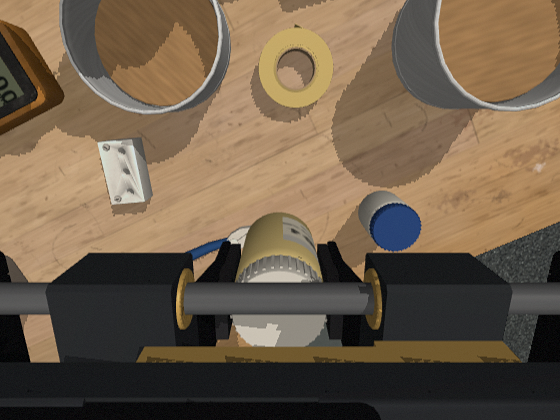

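The pot is held upright, with its cap at about (280,300). I go most of the way and measure the rim with the wrist camera from there.

In the tool's units: 0.166 m is 0.2075, 0.15 m is 0.1875.

```bash
echo '[{"d":[0.025, 0.0438, 0], "aperture":0.03}, {"d":[0.0438, 0.0938, 0], "aperture":0.03}, {"d":[0.0625, 0.1438, 0], "aperture":0.03}, {"d":[0.0625, 0.1875, 0], "aperture":0.03}, {"d":[0.0625, 0.2075, 0], "aperture":0.03}, {"d":[0.0625, 0.2075, 0], "aperture":0.03}, {"d":[0.0625, 0.2075, 0], "aperture":0.03}]' | python3 jog.py
python3 - <<'E'
from h import *
import cv2
np.set_printoptions(precision=4,suppress=True)
c=optics.camera("wrist");cv2.imwrite("pics/w3.png",c["img"][:,:,::-1]);np.savez("w3.npz",**c)
P=np.linalg.inv(c["pose"])
for p in([.612,.113,.1],[.612,.113,.04],[.612,.113,.0]):
    q=P[:3,:3]@p+P[:3,3];print(q[:2]/q[2]*c["fx"]+[c["cx"],c["cy"]])
print(totool([.612,.113,.2175]))
E
```

```text
time: 5.9
ee_pos: [0.5318, 0.0871, 0.2168]
eef_rot: [0.986, 0.168, -0.001, -0.0]
ft_force: [-0.4, 0.6, -0.6]
width: 0.0387
grip_force: 12.0
[282.0989  92.625 ]
[281.4728  95.0044]
[281.1731  96.1436]
[ 0.0841  0.0028 -0.0005]
```

View pics/w3.png

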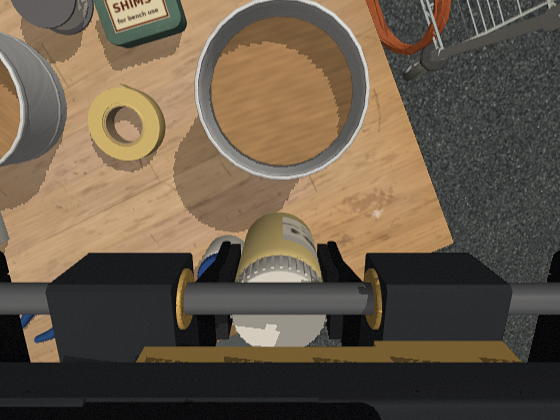

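The rim spans columns 195–368 and its centre at about (282,91) matches the prediction. Its 173 px width gives a height near 0.10. The pad looks high, roughly 20–25 mm below the rim. I centre over the tin and lower cautiously.

In the tool's units: 0.085 m is 0.1063, 0.075 m is 0.0938.

```bash
echo '[{"d":[0.025, 0.0013, 0], "aperture":0.03}, {"d":[0.0625, 0.0025, 0], "aperture":0.03}, {"d":[0.0938, 0.0038, 0], "aperture":0.03}, {"d":[0.1063, 0.0038, 0], "aperture":0.03}, {"d":[0.1063, 0.0038, 0], "aperture":0.03}, {"d":[0.1063, 0.0038, 0.0375], "aperture":0.03}, {"d":[0.1063, 0.0038, 0.0625], "aperture":0.03}, {"d":[0.1063, 0.0038, 0.0813], "aperture":0.03}, {"d":[0.1063, 0.0038, 0.0875], "aperture":0.03}, {"d":[0.1063, 0.0038, 0.0875], "aperture":0.03}, {"d":[0.1063, 0.0038, 0.0875], "aperture":0.03}]' | python3 jog.py; python3 -c "
from h import *
print(r.read_state()['ft_force'],totool([.612,.113,.1225]))"
```

```text
time: 7.05
ee_pos: [0.6141, 0.1113, 0.1487]
eef_rot: [0.986, 0.168, 0.001, 0.0]
ft_force: [0.5, 0.1, 0.2]
width: 0.0388
grip_force: 12.0
[0.52123602 0.07575372 0.17089933] [-0.0014901  -0.00232777  0.02617245]
```

In the tool's units: 0.018 m is 0.0225, -0.002 m is -0.0025.

```bash
echo '[{"d":[-0.0013, -0.0025, 0.005], "aperture":0.03}, {"d":[-0.0013, -0.0025, 0.01], "aperture":0.03}, {"d":[-0.0013, -0.0025, 0.015], "aperture":0.03}, {"d":[-0.0013, -0.0025, 0.02], "aperture":0.03}, {"d":[-0.0013, -0.0025, 0.0225], "aperture":0.03}, {"d":[-0.0013, -0.0025, 0.0225], "aperture":0.03}]' | python3 jog.py; echo '[{"d":[0, 0, 0.0013], "aperture":0.03}, {"d":[0, 0, 0.0025], "aperture":0.03}, {"d":[0, 0, 0.0038], "aperture":0.03}, {"d":[0, 0, 0.0038], "aperture":0.03}]' | python3 jog.py; python3 -c "
from h import *
import cv2
c=optics.camera('scene');cv2.imwrite('pics/s1.png',cv2.resize(c['img'][60:210,180:380,::-1],(800,600)))"
```

```text
time: 7.65
ee_pos: [0.612, 0.1125, 0.1291]
eef_rot: [0.986, 0.168, -0.0, 0.0]
ft_force: [0.3, -0.4, -0.3]
width: 0.0387
grip_force: 12.0
time: 8.05
ee_pos: [0.6122, 0.1126, 0.1265]
eef_rot: [0.986, 0.168, -0.0, 0.0]
ft_force: [-0.2, 0.0, 0.9]
width: 0.0385
grip_force: 12.0
```

View pics/s1.png

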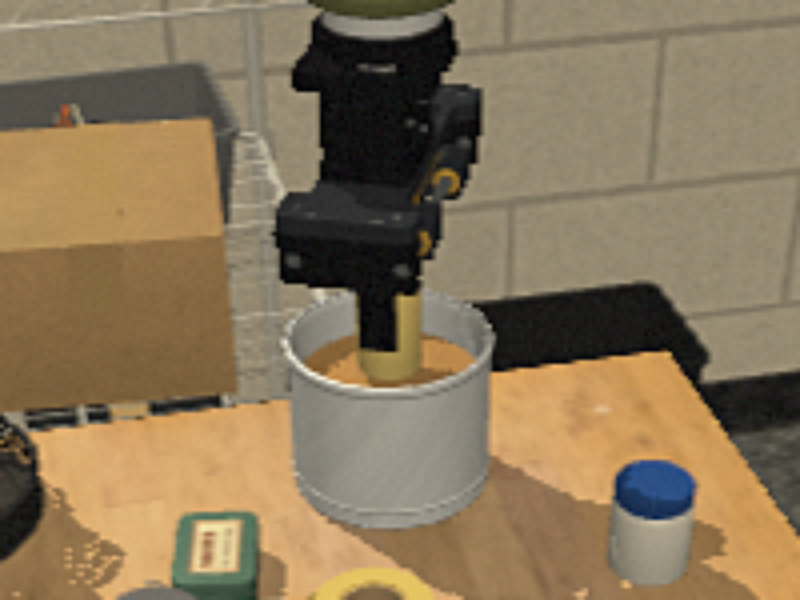

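The pot is hanging inside the tin, central and not yet touching: its underside is at about crop (388,380). I carry on in small felt steps.

In the tool's units: 0.002 m is 0.0025, 0.001 m is 0.0013.

```bash
echo '[{"d":[0, 0, 0.0013], "aperture":0.03}, {"d":[0, 0, 0.0025], "aperture":0.03}, {"d":[0, 0, 0.0025], "aperture":0.03}]' | python3 jog.py
```

```text
time: 8.4
ee_pos: [0.6121, 0.1126, 0.1244]
eef_rot: [0.986, 0.168, -0.0, 0.0]
ft_force: [0.1, 0.4, -0.7]
width: 0.0388
grip_force: 12.0
```

In the tool's units: 0.002 m is 0.0025, 0.001 m is 0.0013.

```bash
echo '[{"d":[0, 0, 0.0013], "aperture":0.03}, {"d":[0, 0, 0.0025], "aperture":0.03}, {"d":[0, 0, 0.0025], "aperture":0.03}]' | python3 jog.py
```

```text
time: 8.7
ee_pos: [0.6121, 0.1126, 0.1224]
eef_rot: [0.986, 0.168, -0.0, 0.0]
ft_force: [-0.4, -0.0, -0.3]
width: 0.0387
grip_force: 12.0
```

In the tool's units: 0.002 m is 0.0025, 0.001 m is 0.0013.

```bash
echo '[{"d":[0, 0, 0.0013], "aperture":0.03}, {"d":[0, 0, 0.0025], "aperture":0.03}, {"d":[0, 0, 0.0025], "aperture":0.03}]' | python3 jog.py
```

```text
time: 9.0
ee_pos: [0.6121, 0.1126, 0.1203]
eef_rot: [0.986, 0.168, -0.0, 0.0]
ft_force: [0.1, -0.4, -0.1]
width: 0.0388
grip_force: 12.0
```

Run:
```python
from h import *
import cv2
c=np.load("w3.npz");c={k:c[k] for k in c.files}
hsv=cv2.cvtColor(c["img"],cv2.COLOR_RGB2HSV)
m=((hsv[...,1]>70)).astype(np.uint8);k=np.zeros_like(m);cv2.ellipse(k,(282,91),(82,84),0,0,360,1,-1);m&=k
cs,_=cv2.findContours(m,0,1);q=max(cs,key=cv2.contourArea);x,y,w,h=cv2.boundingRect(q);print(x,y,w,h,cv2.fitEllipse(cv2.convexHull(q)))
e=cv2.fitEllipse(cv2.convexHull(q))
for z in(.03,.04,.05,.06,.07,.08):
    a=plane(c,x,y+h/2,z);b=plane(c,x+w,y+h/2,z);print(z,np.linalg.norm(a-b),(a+b)/2)
```

```text
211 16 142 150 ((281.26361083984375, 90.54729461669922), (141.66085815429688, 149.1165313720703), 0.9091941714286804)
0.03 0.12770731220179773 [0.61566405 0.11372525 0.03      ]
0.04 0.12380551031216411 [0.61528403 0.11368418 0.04      ]
0.05 0.11990370842253047 [0.614904   0.11364311 0.05      ]
0.06 0.11600190653289677 [0.61452397 0.11360204 0.06      ]
0.07 0.1121001046432632 [0.61414395 0.11356097 0.07      ]
0.08 0.10819830275362949 [0.61376392 0.1135199  0.08      ]
```

The pad shows as 142 px wide, so it is at z ≈ 0.06–0.07 and contact should come at TCP z ≈ 0.108–0.118.

In the tool's units: 0.002 m is 0.0025, 0.001 m is 0.0013.

```bash
echo '[{"d":[0, 0, 0.0013], "aperture":0.03}, {"d":[0, 0, 0.0025], "aperture":0.03}, {"d":[0, 0, 0.0025], "aperture":0.03}]' | python3 jog.py
```

```text
time: 9.3
ee_pos: [0.6125, 0.1128, 0.1201]
eef_rot: [0.986, 0.168, 0.001, 0.0]
ft_force: [-4.6, -1.4, 11.9]
width: 0.0388
grip_force: 12.0
```

Contact felt (12 N). I back off a little to a light touch before letting go.

In the tool's units: -0.001 m is -0.0013.

```bash
echo '[{"d":[0, 0, -0.0013], "aperture":0.03}, {"d":[0, 0, -0.0013], "aperture":0.03}, {"d":[0, 0, -0.0013], "aperture":0.03}]' | python3 jog.py
```

```text
time: 9.6
ee_pos: [0.6124, 0.1127, 0.12]
eef_rot: [0.986, 0.168, 0.0, 0.0]
ft_force: [-2.2, -0.2, 5.4]
width: 0.0382
grip_force: 12.0
```

Resting at about 5 N. I open to 60 mm only.

In the tool's units: -0.15 m is -0.1875, -0.14 m is -0.175.

```bash
echo '[{"aperture":0.045}, {"aperture":0.05}, {"aperture":0.058}, {"aperture":0.058}, {"aperture":0.058}]' | python3 jog.py; echo '[{"d":[0, 0, -0.0125], "aperture":0.058}, {"d":[0, 0, -0.0375], "aperture":0.058}, {"d":[0, 0, -0.075], "aperture":0.058}, {"d":[0, 0, -0.125], "aperture":0.058}, {"d":[0, 0, -0.175], "aperture":0.058}, {"d":[0, 0, -0.1875], "aperture":0.058}, {"d":[0, 0, -0.1875], "aperture":0.058}]' | python3 jog.py; python3 -c "
from h import *
import cv2
c=optics.camera('scene');d=optics.camera('top')
cv2.imwrite('pics/s2.png',np.hstack([cv2.resize(c['img'][90:240,210:360,::-1],(400,400)),cv2.resize(d['img'][90:290,250:450,::-1],(400,400))]))"
```

```text
time: 10.1
ee_pos: [0.6122, 0.1126, 0.1194]
eef_rot: [0.986, 0.168, -0.0, 0.0]
ft_force: [-0.1, 0.7, -0.4]
width: 0.0571
grip_force: 0.0
time: 10.8
ee_pos: [0.6129, 0.1131, 0.272]
eef_rot: [0.986, 0.168, 0.002, 0.0]
ft_force: [-1.3, -0.0, -0.3]
width: 0.0581
grip_force: 0.0
```

View pics/s2.png

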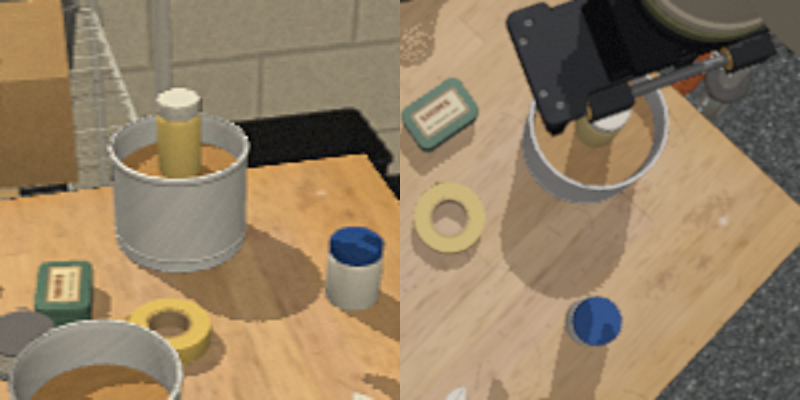

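The pot stands upright at the centre of the tall tin (cap at (180,100) in the left panel), the gripper is clear, and the blue-capped pot has not moved.

```bash
python3 -c "
from bench import r, optics, close_job
print(close_job())"
```

```text
the job is handed in; nothing more can be done
None
```

The slim pot now stands upright on the pad in the taller tin; I felt contact at about 12 N, eased to about 5 N before letting go, left the wider pot untouched, and handed the job in at about 11 s.

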